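# Stage the additive bottles in their colour-coded holders

## Robot

A 7-joint arm with a two-finger parallel gripper is mounted at the origin on a cart in front of the work surface, level with it; the furniture and walls round the work are solid. World frame = base frame: x ahead of the robot, y to its left, z up, the work surface at z = 0. Lengths are in m, angles in rad, forces in N, time in s.
With the tool pointing down it reaches from about 0.35 to 0.9 m from the base axis. Payload 8.1 kg.
Tool frame: the origin (TCP) lies midway between the tips of the shut fingers; the grasp point (between the pads) lies 19 mm behind it (env.tcp_to_grasp is the distance from the TCP to the grasp point, in m); z points along the fingers, y is the direction in which the jaws open and shut (so a half turn about z gives the same grasp; the last joint's range is limited). The gripper opens to 92 mm and grips with 3 to 60 N. Pads are 19 mm wide; open, the fingers measure 130 mm over their backs; the gripper's body (75 mm by 190 mm) begins 47 mm behind the grasp point.
Start: joints at [-1.362, 0.434, 0.025, 1.573, -0.012, 1.134, -0.075], TCP at [0.192, 0.595, 0.187] pointing down, gripper open.
Joint ranges: [-2.62, 2.62], [-0.44, 2.09], [-1.27, 1.32], [0.08, 2.57], [-1.32, 4.46], [0.12, 2], [-2.74, 2.74]. Speed limits (rad/s): [2.22, 2.22, 3.01, 3.01, 3.14, 3.14, 3.14].

## Interface

Orientations are given as a unit quaternion [x, y, z, w].
In Python, from plant import env, eyes, order gives the robot as it stands.
- The arm moves only by the shell command python3 -m creep 'ROWS' [FORCE]. ROWS is JSON, a list that holds one entry, the list of rows, each a list of 5 numbers: the shift along the world's x, y, z in mm, then the turn about the world's z in degrees, then the closure in counts, from 0 (fully open) to 255 (shut). A call has 1 to 20 rows; each row is the pose to reach, as a shift and turn from the pose commanded when the call began; what a row does not reach only later rows make up. A row lasts 1/10 s, in which the tool goes at most 50 mm and 8.59 degrees, less where a joint would pass 70% of its speed; a pose out of reach is approached as far as the arm can. A call with a gripper value outside its range is refused whole. The fingers move at their own pace and stop on an object; FORCE is the grip in N (left out, the last holds). Time passes only in rows, so rows that repeat a pose let the fingers close. It gives the time, the measured TCP pose, the force and the opening at its end, in the units of the state.
- env.get_obs(): the state, without advancing time (a new reading comes with each control period).
- eyes.snapshot(name): name is "scene" or "top" or "wrist"; returns a dict with "pixels" (480x640x3 uint8, red, green, blue), "fx", "fy", "cx", "cy" (pixels), "R" (3x3) and "t" (3): a world point X has camera coordinates R X + t. Camera axes: x right, y down, z forward; pixel columns grow to the right and rows downward; lengths in m; the calibration is good to about 2 mm. A picture is of the moment at which its call begins. There is no depth.
- order.close_job(): hands the job in, once; it reports no verdict.
The state is a dict: "clock": time; "qpos": joint angles; "qvel": joint speeds; "tau": joint torques, N m; "position": TCP position; "orientation": TCP orientation; "ft_force": force on the tool from outside, world axes, zero at the start; "torque": the same for the moment, N m; "width": finger opening in m.
Only numpy, scipy, OpenCV 4.12 (cv2) and the standard library are available. Lean on these libraries where they do the work, as an engineer would, in place of code of your own. Each camera call takes 0.05 s, during which the arm holds its last target.

## Task

Get the mixing bench ready for the next batch: stand each of the four capped bottles upright inside the low holder of its cap's colour - red, white, and two blue ones, of which the taller bottle belongs in the square blue holder and the shorter in the round blue one. Do not knock any bottle over, and leave the yellow-lidded jar among the bottles and the white-lidded jar beside the holders standing where they are.

Things in the scene. Friction and masses are not known exactly. Their poses are not given: they have to be found in the camera images.
- red_bottle_mid (a point): short white bottle with a bright red screw cap, standing upright, loose, up to 0.5 kg. Body 60 mm in diameter, 130 mm high overall. This point lies on its axis half-way up, 65 mm above its underside; z points up along the axis. The fixed, non-turning cap is 32 mm in diameter and 20 mm high, its top 65 mm above this point: a good place to grasp from above; below it the bottle widens at the shoulder.
- short_blue_bottle_mid (a point): SHORT white bottle with a blue screw cap (35 mm shorter than the other blue-capped bottle), standing upright, loose, up to 0.5 kg. Body 66 mm in diameter, 130 mm high overall. This point lies on its axis half-way up, 65 mm above its underside; z points up along the axis. The fixed, non-turning cap is 35 mm in diameter and 20 mm high, its top 65 mm above this point: a good place to grasp from above; below it the bottle widens at the shoulder.
- white_bottle_mid (a point): white bottle with a white screw cap, the only all-white bottle, standing upright, loose, up to 0.5 kg. Body 64 mm in diameter, 140 mm high overall. This point lies on its axis half-way up, 70 mm above its underside; z points up along the axis. The fixed, non-turning cap is 34 mm in diameter and 22 mm high, its top 70 mm above this point: a good place to grasp from above; below it the bottle widens at the shoulder.
- tall_blue_bottle_mid (a point): TALL white bottle with a blue screw cap, standing upright, loose, up to 0.5 kg. Body 68 mm in diameter, 165 mm high overall. This point lies on its axis half-way up, 82.5 mm above its underside; z points up along the axis. The fixed, non-turning cap is 36 mm in diameter and 26 mm high, its top 82.5 mm above this point: a good place to grasp from above; below it the bottle widens at the shoulder.
- red_round_holder: Low ROUND holder, fixed to the bench: a red plastic base 104 mm in diameter, 4 mm thick, with a black inlay 60 mm wide in its middle, and on it an upright red ring of 88 mm inner and 99 mm outer diameter, whose rim is 18 mm above the bench. Origin at the centre of its underside, on the bench; z up. A bottle in it stands on this base, 4 mm above the bench.
- blue_round_holder: Low ROUND holder, fixed to the bench: a blue plastic base 104 mm in diameter, 4 mm thick, with a black inlay 60 mm wide in its middle, and on it an upright blue ring of 88 mm inner and 99 mm outer diameter, whose rim is 18 mm above the bench. Origin at the centre of its underside, on the bench; z up. A bottle in it stands on this base, 4 mm above the bench.
- white_round_holder: Low ROUND holder, fixed to the bench: a white plastic base 104 mm in diameter, 4 mm thick, with a black inlay 60 mm wide in its middle, and on it an upright white ring of 88 mm inner and 99 mm outer diameter, whose rim is 18 mm above the bench. Origin at the centre of its underside, on the bench; z up. A bottle in it stands on this base, 4 mm above the bench.
- blue_square_holder: Low SQUARE holder, fixed to the bench: a blue plastic base 101 mm square, 4 mm thick, with a black inlay 60 mm square in its middle, and on it an upright blue frame of 88 mm inner and 98 mm outer width, rim 18 mm above the bench (corner bosses 19.5 mm). Origin at the centre of its underside, on the bench; x and y along its sides, z up. A bottle in it stands on this base, 4 mm above the bench.
- yellow_jar_mid (a point): White jar with a yellow screw lid, 72 mm in diameter, 74 mm high; a bystander among the bottles, to be left standing where it is. The point is its centre, 37 mm above its underside; z up.
- white_jar_mid (a point): White jar with a white screw lid, 73 mm in diameter, 70 mm high; a bystander to the right of the holders (robot's right), to be left standing where it is. The point is its centre, 35 mm above its underside; z up.
Mind the look-alikes: they are no part of the job. What is shaped like the part that bears short_blue_bottle_mid but green or pink is not meant.

How it is judged:
At the end, for the whole second after the job is handed in: Red cap in the red round, short blue in the blue round, white in the white round, tall blue in the blue square holder: axis within 16 mm of its centre (anywhere inside the rim), standing on its base (height within 4 mm), upright within 0.1 rad, released, at rest (horizontal distance between red_bottle_mid and red_round_holder below 0.016 m and z of red_bottle_mid in the frame of red_round_holder between 0.065 and 0.073 m and angle between each of red_bottle_mid, short_blue_bottle_mid, white_bottle_mid, tall_blue_bottle_mid's own z axis and vertical below 0.1 rad and contact force between each of red_bottle, short_blue_bottle, white_bottle, tall_blue_bottle and the fingers below 0.05 N and linear speed of each of red_bottle, short_blue_bottle, white_bottle, tall_blue_bottle below 0.02 m/s and horizontal distance between short_blue_bottle_mid and blue_round_holder below 0.016 m and z of short_blue_bottle_mid in the frame of blue_round_holder between 0.065 and 0.073 m and horizontal distance between white_bottle_mid and white_round_holder below 0.016 m and z of white_bottle_mid in the frame of white_round_holder between 0.07 and 0.078 m and horizontal distance between tall_blue_bottle_mid and blue_square_holder below 0.016 m and z of tall_blue_bottle_mid in the frame of blue_square_holder between 0.0825 and 0.0905 m); the robot touches nothing.
It fails at once if a bottle is knocked over or tipped far (angle between any of red_bottle_mid, short_blue_bottle_mid, white_bottle_mid, tall_blue_bottle_mid's own z axis and vertical above 0.7 rad).
It fails at once if one of the two jars is shoved more than 40 mm from its place or knocked over (distance of any of yellow_jar_mid, white_jar_mid from where it was at the start of the episode above 0.04 m or angle between any of yellow_jar_mid, white_jar_mid's own z axis and vertical above 0.5 rad).
It also fails if it takes over 93 s, if anything falls off the work surface, if the arm or the gripper's body presses on something with over 40 N, if the wrist force passes 120 N, or if a joint passes its speed limit or range.

## Working session

There is one attempt and no reset: what is moved stays moved. The work goes in short steps, Python scripts to look and compute and a shell command to move; the robot and the scene stay as the last step left them, time stands still between calls to the robot, and variables do not carry over. Pictures are saved under pics/ and viewed, and the job is handed in when it is done.

```bash
mkdir -p pics; ls; python3 - <<'E'
from plant import env, eyes, order
import cv2
for n in ("scene","top","wrist"):
    s=eyes.snapshot(n); cv2.imwrite(f"pics/{n}0.png",s["pixels"][:,:,::-1])
    print(n,s["fx"],s["fy"],s["cx"],s["cy"],s["R"],s["t"])
o=env.get_obs(); print({k:o[k] for k in("clock","position","orientation","width","ft_force")}, env.tcp_to_grasp)
E
```

```text
pics
scene 530.6615359337623 530.6615359337623 319.4083333763814 232.05519834323752 [[ 0.80093983 -0.598657    0.01025583]
 [-0.38563815 -0.52889464 -0.75601169]
 [ 0.45801594  0.60156484 -0.65447776]] [-0.34745168  0.31552628  1.5217029 ]
top 440.17014716265095 440.17014716265095 315.3291870535484 239.28983211283352 [[ 0.0211118  -0.99971719  0.01094652]
 [-0.99633295 -0.02194585 -0.08269849]
 [ 0.08291533 -0.00916047 -0.99651449]] [0.07975597 0.53847326 1.49659929]
wrist 388.05931478605424 388.05931478605424 320.9598430662405 239.95084379984132 [[ 3.06983006e-01  9.51714736e-01 -7.03768253e-04]
 [ 9.06532239e-01 -2.92183739e-01  3.04676814e-01]
 [ 2.89759784e-01 -9.41685930e-02 -9.52455534e-01]] [-0.62437704 -0.03856604  0.39018136]
{'clock': 0.15, 'position': array([0.1916594 , 0.59443808, 0.18645333]), 'orientation': array([ 1.55312763e-01,  9.87865170e-01, -5.91989882e-04, -3.92851631e-05]), 'width': 0.09162645424812746, 'ft_force': array([0.31016267, 0.84498483, 0.4805824 ])} 0.0188
```

View pics/scene0.png

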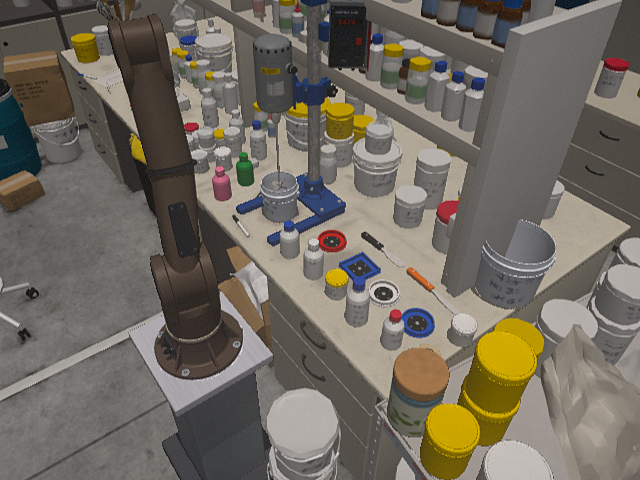

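View pics/top0.png

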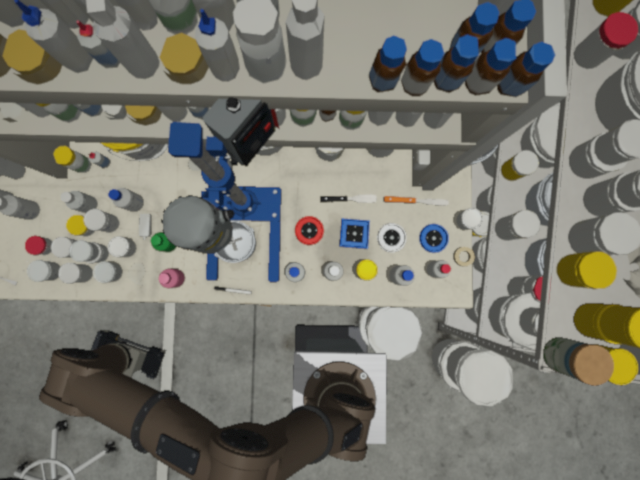

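View pics/wrist0.png

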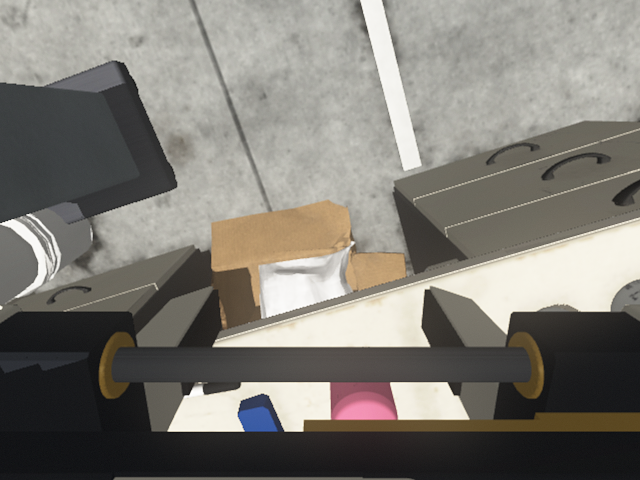

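The top view shows the bottles in a row: blue at (294,271), white (333,269), yellow jar (366,269), blue (404,275) and red (441,268). The holders are red (309,231), blue square (354,233), white (391,236) and blue round (433,238). I'll measure them next.

```bash
cat > h.py <<'E'
import numpy as np, cv2
from plant import env, eyes, order
def ray(s,uv,z):
    R=np.array(s["R"]);t=np.array(s["t"])
    c=-R.T@t; d=R.T@np.array([(uv[0]-s["cx"])/s["fx"],(uv[1]-s["cy"])/s["fy"],1.])
    return c+d*(z-c[2])/d[2]
def proj(s,X):
    p=np.array(s["R"])@np.array(X)+np.array(s["t"]); return np.array([s["fx"]*p[0]/p[2]+s["cx"],s["fy"]*p[1]/p[2]+s["cy"]])
def masks(s):
    h=cv2.cvtColor(s["pixels"],cv2.COLOR_RGB2HSV).astype(int); H,S,V=h[...,0],h[...,1],h[...,2]
    sat=(S>120)&(V>60)
    return {"red":sat&((H<8)|(H>172)),"blue":sat&(H>100)&(H<130),"yellow":sat&(H>20)&(H<35)}
def blobs(m,box,amin=15):
    n,l,st,c=cv2.connectedComponentsWithStats(m.astype(np.uint8))
    return [(c[i].round(1),st[i]) for i in range(1,n) if st[i][4]>=amin and box[0]<c[i][0]<box[2] and box[1]<c[i][1]<box[3]]
E
python3 - <<'E'
from h import *
for n,box in(("top",(280,210,480,290)),("scene",(265,210,480,350))):
    s=eyes.snapshot(n)
    for k,m in masks(s).items():
        for c,st in blobs(m,box): print(n,k,c,st, [ray(s,c,z).round(3)[:2] for z in (.01,.018,.13,.165)])
    x0,y0,x1,y1=box; cv2.imwrite(f"pics/{n}z.png",cv2.resize(s["pixels"][y0:y1,x0:x1,::-1],None,fx=(4 if n=="top" else 3.7),fy=(4 if n=="top" else 3.7),interpolation=cv2.INTER_CUBIC))
E
```

```text
top red [308.8 230.1] [295 216  29  29 460] [array([0.569, 0.115]), array([0.568, 0.115]), array([0.557, 0.114]), array([0.553, 0.114])]
top red [445.  268.3] [441 265   9   8  64] [array([ 0.447, -0.361]), array([ 0.446, -0.358]), array([ 0.444, -0.324]), array([ 0.443, -0.313])]
top blue [353.9 233.3] [340 219  29  29 500] [array([ 0.562, -0.043]), array([ 0.561, -0.042]), array([ 0.55 , -0.031]), array([ 0.546, -0.028])]
top blue [433.4 237.9] [420 225  28  27 408] [array([ 0.552, -0.32 ]), array([ 0.551, -0.318]), array([ 0.54 , -0.287]), array([ 0.537, -0.277])]
top blue [293.8 271.7] [290 268   9   9  66] [array([0.424, 0.163]), array([0.424, 0.163]), array([0.423, 0.159]), array([0.422, 0.157])]
top blue [407.2 274.9] [402 271  11   9  83] [array([ 0.421, -0.229]), array([ 0.421, -0.228]), array([ 0.42 , -0.203]), array([ 0.42 , -0.195])]
top yellow [366.1 269.4] [356 259  21  21 350] [array([ 0.437, -0.087]), array([ 0.437, -0.086]), array([ 0.435, -0.072]), array([ 0.434, -0.067])]
scene red [446.5 210. ] [436 200  23  25 342] [array([ 1.021, -0.006]), array([ 1.012, -0.013]
[... 366 characters left out ...]
[284 214  38  18 257] [array([0.54 , 0.251]), array([0.534, 0.243]), array([0.458, 0.133]), array([0.434, 0.099])]
scene blue [274.1 236.5] [267 231  14  11  85] [array([0.42 , 0.247]), array([0.415, 0.239]), array([0.35 , 0.129]), array([0.33 , 0.095])]
scene blue [359.3 269.3] [339 252  42  38 478] [array([ 0.556, -0.054]), array([ 0.551, -0.06 ]), array([ 0.473, -0.142]), array([ 0.449, -0.168])]
scene blue [418.2 322.2] [401 308  34  30 424] [array([ 0.555, -0.327]), array([ 0.549, -0.331]), array([ 0.471, -0.389]), array([ 0.447, -0.407])]
scene yellow [336.4 277.9] [325 269  23  19 353] [array([ 0.472, -0.04 ]), array([ 0.467, -0.046]), array([ 0.397, -0.13 ]), array([ 0.375, -0.156])]
```

View pics/topz.png

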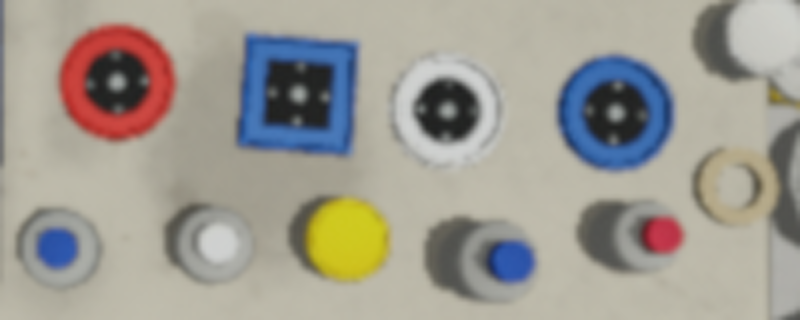

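View pics/scenez.png

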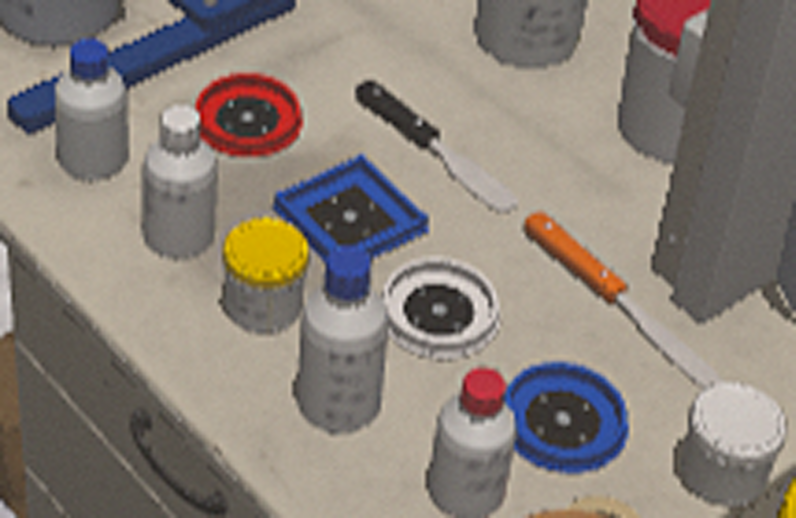

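The zoom settles it: the left bottle at (294,271) is the short blue and the one at (404,275) is the tall blue. Next I'll refine with the black inlays and a two-view check.

```bash
cat > meas.py <<'E'
from h import *
T=eyes.snapshot("top");S=eyes.snapshot("scene")
def inl(s,box,amin):
    v=s["pixels"].max(2); return blobs(v<60,box,amin)
def tri(a,b):
    A=[];B=[]
    for s,uv in((T,a),(S,b)):
        R=np.array(s["R"]);t=np.array(s["t"]);P=np.diag([1,1,1.])@np.c_[R,t]
        x=(uv[0]-s["cx"])/s["fx"];y=(uv[1]-s["cy"])/s["fy"]
        for r in(x*P[2]-P[0],y*P[2]-P[1]): A.append(r[:3]);B.append(-r[3])
    return np.linalg.lstsq(np.array(A),np.array(B),rcond=None)[0]
if __name__=="__main__":
    for n,s,box in(("top",T,(280,215,480,260)),("scene",S,(300,220,450,345))):
        for c,st in inl(s,box,40): print(n,c,st,ray(s,c,.004).round(4)[:2])
        h=cv2.cvtColor(s["pixels"],cv2.COLOR_RGB2HSV).astype(int)
        for c,st in blobs((h[...,1]<45)&(h[...,2]>165),(280,210,480,350)): print(n,"white",c,st)
    bl={k:blobs(m,(280,260,480,290)) for k,m in masks(T).items()}
    for nm,k,i,z in(("sb","blue",0,.12),("tb","blue",1,.152),("rd","red",0,.12),("ye","yellow",0,.072)):
        X=ray(T,bl[k][i][0],z);print(nm,X.round(4),proj(S,X).round(1))
E
python3 meas.py
```

```text
top [308.8 230. ] [303 224  13  13 117] [0.5702 0.1147]
top [354. 233.] [347 226  15  15 164] [ 0.5632 -0.0436]
top [391.4 237. ] [385 231  13  13 110] [ 0.552  -0.1747]
top [433.4 237.9] [427 231  14  14 122] [ 0.5521 -0.3221]
top white [462.7 256.1] [459 251   9  11  75]
top white [335.4 271.6] [330 265  12  14 133]
top white [299.4 274.8] [293 267  10  13  32]
top white [476.  278.9] [473 270   8  19 123]
scene [371.1 240.3] [361 232  22  18 113] [0.6863 0.036 ]
scene [331.4 241.3] [324 237  16  10 100] [0.5709 0.1137]
scene [358.8 268.1] [349 261  20  15 134] [ 0.5628 -0.0443]
scene [382.7 293.1] [374 287  18  13 133] [ 0.5519 -0.1741]
scene [416.4 322.8] [407 316  20  15 158] [ 0.5528 -0.3225]
scene [313.  340.5] [301 326  25  23  56] [ 0.2666 -0.1929]
scene white [358.2 270.5] [  195   132   320   267 19721]
scene white [303.9 211.7] [295 200  18  22 103]
scene white [453.2 215.9] [451 213   5   7  18]
scene white [289.  234.7] [280 229  18  11 106]
scene white [313.5 254.2] [305 249  18  10 111]
scene white [394.3 325.7] [385 320  19  11 129]
sb [0.424  0.1587 0.12  ] [288.3 225.1]
tb [ 0.4197 -0.1982  0.152 ] [358.1 283. ]
rd [ 0.444  -0.3267  0.12  ] [394.4 314.9]
ye [ 0.4359 -0.0789  0.072 ] [335.6 276. ]
```

```bash
python3 - <<'E'
from meas import *
f=lambda n,X:print(n,np.round(X,3))
X=ray(T,(334.3,270.7),.129);f("white",X);f("proj",proj(S,X))
f("white tri",tri((334.3,270.7),(313.9,244.6)))
f("tb tri",tri((407.2,274.9),(359,284)))
f("sb tri",tri((293.8,271.7),(289,226)))
f("motor top",tri((190,222),(273,42)))
f("pole top",tri((185,140),(318,0)))
f("pot",tri((238,242),(281,187)))
f("panel foot",ray(S,(463,297),0)); f("panel left foot",ray(S,(446,285),0))
f("wjar",ray(T,(472.5,219),.07));f("wjarS",ray(S,(464,323),.07))
for p in((430,190),(470,150),(470,100)): f("shelf side",ray(T,p,.4))
X=ray(T,(470,145),.5);f("low shelf .5",X)
E
```

```text
white [0.429 0.03  0.129]
proj [312.768 243.941]
white tri [0.43  0.029 0.126]
tb tri [ 0.421 -0.2    0.148]
sb tri [0.424 0.158 0.116]
motor top [0.517 0.352 0.642]
pole top [0.663 0.338 0.737]
pot [0.514 0.339 0.129]
panel foot [ 0.747 -0.333  0.   ]
panel left foot [ 0.742 -0.266  0.   ]
wjar [ 0.613 -0.436  0.07 ]
wjarS [ 0.615 -0.437  0.07 ]
shelf side [ 0.641 -0.203  0.4  ]
shelf side [ 0.751 -0.309  0.4  ]
shelf side [ 0.887 -0.31   0.4  ]
low shelf .5 [ 0.733 -0.272  0.5  ]
```

```bash
python3 - <<'E'
from h import *
for n,box in(("top",(150,80,330,260)),("scene",(200,0,360,260))):
    s=eyes.snapshot(n);x0,y0,x1,y1=box
    cv2.imwrite(f"pics/{n}m.png",cv2.resize(s["pixels"][y0:y1,x0:x1,::-1],None,fx=2.3 if n=="scene" else 3.3,fy=2.3 if n=="scene" else 3.3))
E
```

```text
(no output)
```

View pics/topm.png

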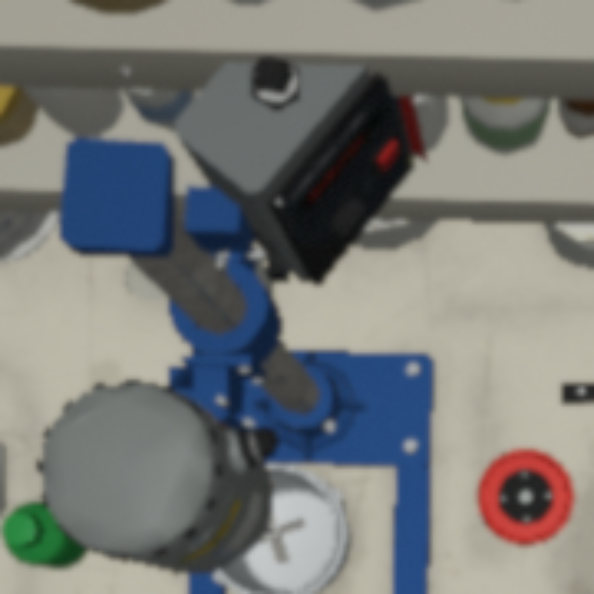

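View pics/scenem.png

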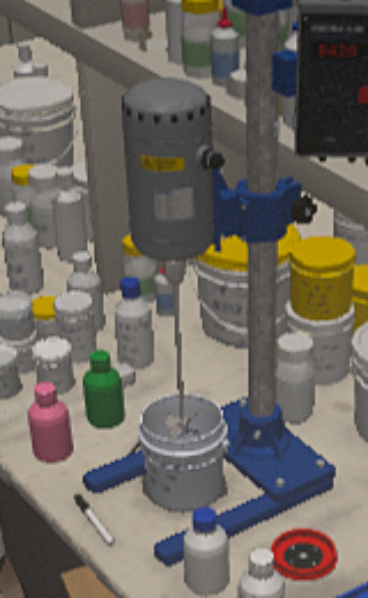

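The two views agree within about 2 mm: tall (0.420,-0.199), white (0.429,0.029), short blue (0.424,0.158), red (0.444,-0.327). The way is clear, so I'll go to the tall blue bottle first.

```bash
python3 -m creep '[[[150,-330,80,0,0],[150,-330,80,0,0],[150,-330,80,0,0],[150,-330,80,0,0],[150,-330,80,0,0],[150,-330,80,0,0],[150,-330,80,0,0],[150,-330,80,0,0],[228,-793,80,0,0],[228,-793,80,0,0],[228,-793,80,0,0],[228,-793,80,0,0],[228,-793,80,0,0],[228,-793,80,0,0],[228,-793,80,0,0],[228,-793,80,0,0],[228,-793,80,0,0],[228,-793,80,0,0],[228,-793,80,0,0],[228,-793,80,0,0]]]' 30; python3 - <<'E'
from h import *
o=env.get_obs();print(o["qpos"].round(2),o["position"].round(4),o["clock"])
s=eyes.snapshot("wrist");cv2.imwrite("pics/w1.png",s["pixels"][:,:,::-1])
E
```

```text
clock: 2.55
position: [0.4196, -0.1979, 0.2669]
orientation: [0.156, 0.988, 0.0, -0.0]
ft_force: [-0.3, 1.1, -0.4]
width: 0.0921
[-0.4   0.1   0.82  1.87 -0.08  1.21  1.7 ] [ 0.4196 -0.1979  0.2669] 2.55
```

View pics/w1.png

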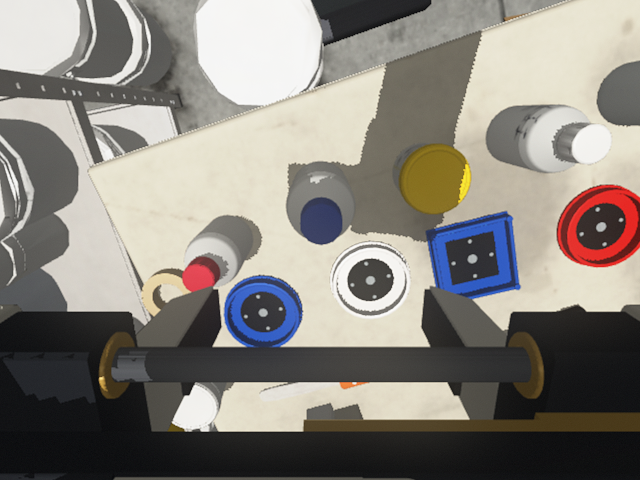

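The wrist view shows the tall blue cap at (321,221), roughly centred between the fingers. I'll check it with a ray.

```bash
python3 - <<'E'
from h import *
s=eyes.snapshot("wrist")
for k,m in masks(s).items():
    for c,st in blobs(m,(150,150,640,300),200): print(k,c,st,ray(s,c,.152).round(4)[:2],ray(s,c,.12).round(4)[:2],ray(s,c,.018).round(4)[:2])
for c,st in blobs(s["pixels"].max(2)<60,(220,200,640,345),200): print("inl",c,ray(s,c,.004).round(4)[:2])
E
```

```text
red [600.  226.8] [ 556  185   84   83 3915] [0.4968 0.0228] [0.5128 0.0429] [0.5636 0.1067]
red [197.1 275.6] [181 258  37  34 801] [ 0.4343 -0.3146] [ 0.4439 -0.3292] [ 0.4742 -0.3758]
blue [475.6 256.2] [ 426  212   93   87 3874] [ 0.4908 -0.081 ] [ 0.5061 -0.0716] [ 0.5549 -0.0418]
yellow [433.7 178.8] [ 398  144   72   71 3966] [ 0.4151 -0.1004] [ 0.4226 -0.093 ] [ 0.4467 -0.0695]
inl [599.6 226.5] [0.57   0.1151]
inl [471.1 258.1] [ 0.5624 -0.0436]
inl [260.2 313.1] [ 0.5534 -0.3242]
```

```bash
python3 -m creep '[[[0,-1,-30,0,0],[0,-1,-60,0,0],[0,-1,-90,0,0],[0,-1,-110,0,0],[0,-1,-123,0,0],[0,-1,-123,0,0],[0,-1,-123,0,255],[0,-1,-123,0,255],[0,-1,-123,0,255],[0,-1,-123,0,255],[0,-1,-123,0,255],[0,-1,-123,0,255],[0,-1,-123,0,255],[0,-1,-123,0,255],[0,-1,-123,0,255]]]' 30
```

```text
clock: 4.15
position: [0.4198, -0.1992, 0.144]
orientation: [0.155, 0.988, -0.0, -0.0]
ft_force: [0.5, -0.1, -1.0]
width: 0.0239
```

The opening is 24 mm but the cap is 36 mm across, so I'll look before moving.

```bash
python3 - <<'E'
from h import *
print(env.get_obs()["width"])
s=eyes.snapshot("wrist");cv2.imwrite("pics/w2.png",s["pixels"][:,:,::-1])
s=eyes.snapshot("scene");cv2.imwrite("pics/s2.png",cv2.resize(s["pixels"][200:360,265:465,::-1],None,fx=3.7,fy=3.7))
E
```

```text
0.023867258596029717
```

View pics/w2.png

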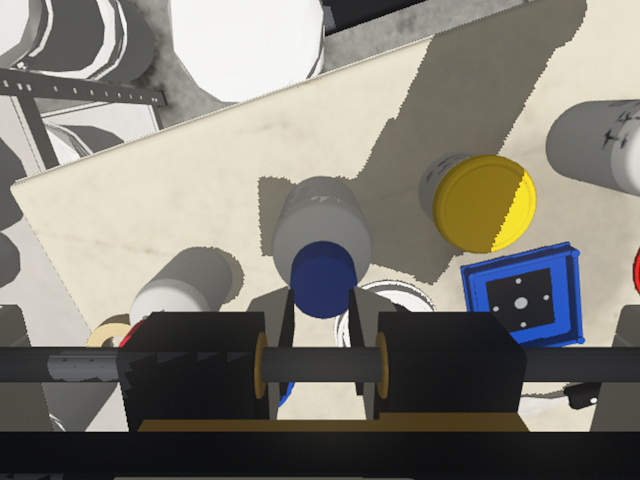

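View pics/s2.png

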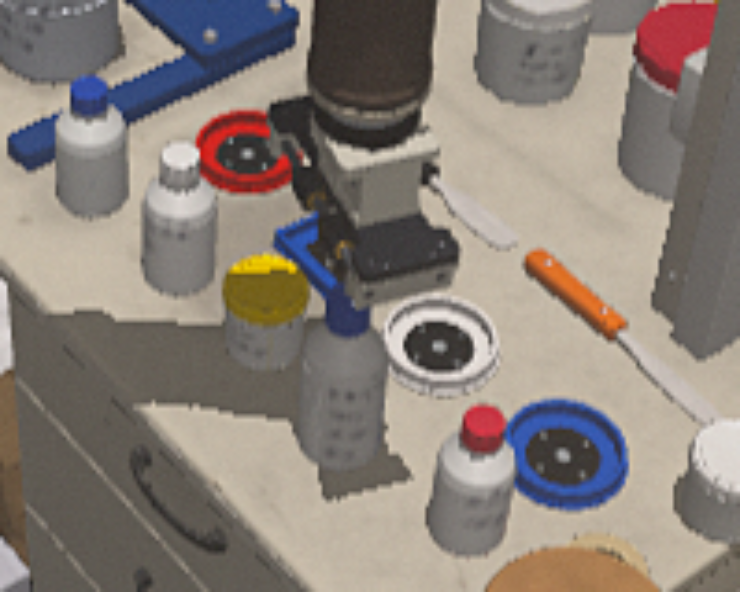

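```bash
python3 - <<'E'
from h import *
s=eyes.snapshot("wrist")
for X in ((.4198,-.1992,.144),(.4198,-.1992,.165),(.4198,-.1992,.163),(.4198,-.1992,.03)): print(X,proj(s,X).round(1))
print(ray(s,(324,275),.165).round(4),ray(s,(324,280),.152).round(4))
print("cam",-np.array(s["R"]).T@np.array(s["t"]))
E
```

```text
(0.4198, -0.1992, 0.144) [320.9 273.5]
(0.4198, -0.1992, 0.165) [320.9 289.8]
(0.4198, -0.1992, 0.163) [320.9 288.1]
(0.4198, -0.1992, 0.03) [320.8 220.1]
[ 0.4127 -0.1953  0.165 ] [ 0.4207 -0.1978  0.152 ]
cam [ 0.34163511 -0.17407313  0.34064417]
```

The cap sits between the fingers, whose inner edges at columns 287 and 357 are about 36 mm apart at cap depth. The 24 mm reading is therefore doubtful. I'll test with a small lift.

```bash
python3 -m creep '[[[0,0,5,0,255],[0,0,10,0,255],[0,0,15,0,255],[0,0,20,0,255],[0,0,20,0,255],[0,0,20,0,255]]]'; python3 - <<'E'
from h import *
s=eyes.snapshot("wrist");cv2.imwrite("pics/w3.png",s["pixels"][:,:,::-1])
s=eyes.snapshot("scene");cv2.imwrite("pics/s3.png",cv2.resize(s["pixels"][200:360,265:465,::-1],None,fx=3.7,fy=3.7))
E
```

```text
clock: 4.9
position: [0.4199, -0.199, 0.1642]
orientation: [0.155, 0.988, 0.0, 0.0]
ft_force: [-0.4, -0.1, 0.1]
width: 0.0004
```

View pics/w3.png

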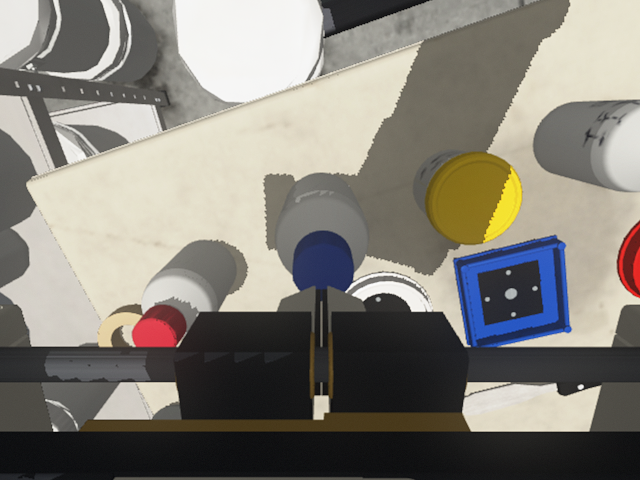

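View pics/s3.png

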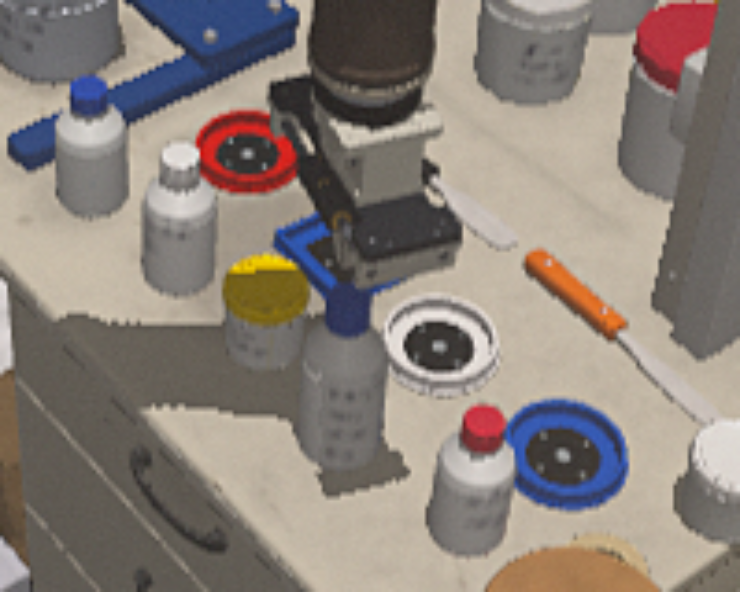

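The grip slipped off, but the bottle still stands upright. The fingertips at (322,295) now lie beyond the cap on its +x side. I'll measure where the cap is now.

```bash
python3 - <<'E'
from h import *
for n,box in(("wrist",(250,200,380,330)),("scene",(340,270,380,300)),("top",(390,260,425,290))):
    s=eyes.snapshot(n)
    h=cv2.cvtColor(s["pixels"],cv2.COLOR_RGB2HSV).astype(int)
    m=(h[...,1]>120)&(h[...,0]>100)&(h[...,0]<130)&(h[...,2]>35)
    for c,st in blobs(m,box,20): print(n,c,st,ray(s,c,.152).round(4),ray(s,c,.165).round(4))
    print(n,proj(s,(.42,-.199,.152)).round(1))
s=eyes.snapshot("wrist"); print(proj(s,(.4199,-.199,.1642)), ray(s,(322,200),.14).round(3))
s=eyes.snapshot("top");cv2.imwrite("pics/t3.png",cv2.resize(s["pixels"][210:300,280:480,::-1],None,fx=4,fy=4))
E
```

```text
wrist [324.4 264.8] [ 293  232   60   60 2555] [ 0.42  -0.197  0.152] [ 0.4151 -0.1956  0.165 ]
wrist [321.1 265.9]
scene [358.3 283.1]
top [407.5 274.9]
[321.23444132 273.98101569] [ 0.386 -0.187  0.14 ]
```

View pics/t3.png

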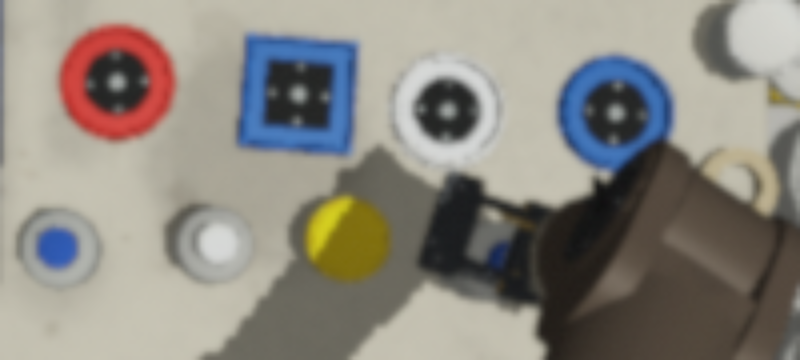

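I'll raise and look at the shut fingers free of the cap, to see where the tips really are.

```bash
python3 -m creep '[[[0,0,40,0,255],[0,0,80,0,255],[0,0,80,0,255],[0,0,80,0,255]]]'; python3 - <<'E'
from h import *
s=eyes.snapshot("wrist");cv2.imwrite("pics/w4.png",s["pixels"][:,:,::-1])
p=env.get_obs()["position"]
print(proj(s,p),proj(s,p+[0,0,.0188]))
h=cv2.cvtColor(s["pixels"],cv2.COLOR_RGB2HSV).astype(int)
m=(h[...,1]>120)&(h[...,0]>100)&(h[...,0]<130)&(h[...,2]>35)
for c,st in blobs(m,(250,180,380,330),20): print(c,st,ray(s,c,.152).round(4),ray(s,c,.165).round(4))
s=eyes.snapshot("scene");cv2.imwrite("pics/s4.png",cv2.resize(s["pixels"][200:310,300:440,::-1],None,fx=5.4,fy=5.4))
print(proj(s,p), (proj(s,p)-[300,200])*5.4)
E
```

```text
clock: 5.65
position: [0.4203, -0.1991, 0.2446]
orientation: [0.155, 0.988, 0.0, 0.001]
ft_force: [-0.5, 0.2, 0.1]
width: 0.0002
[321.08076728 271.43052827] [321.14896044 285.77716828]
[330.3 213.1] [326 210  11   6  25] [ 0.4121 -0.1888  0.152 ] [ 0.4089 -0.1881  0.165 ]
[250.9 295.9] [221 281  70  31 940] [ 0.4587 -0.2717  0.152 ] [ 0.4534 -0.2673  0.165 ]
[360.14328224 259.65810645] [324.77372411 322.15377481]
```

View pics/w4.png

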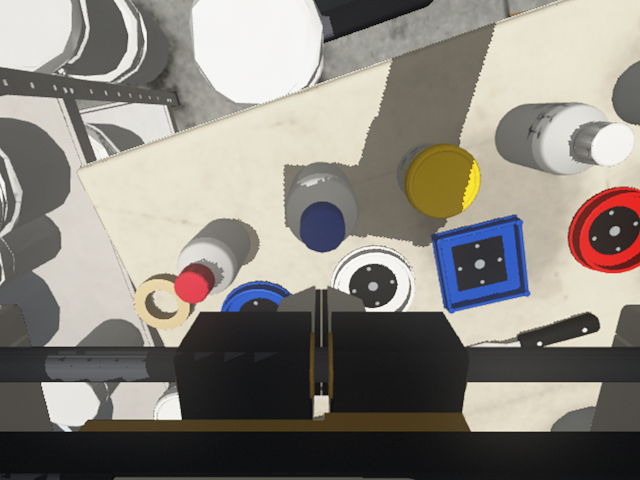

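View pics/s4.png

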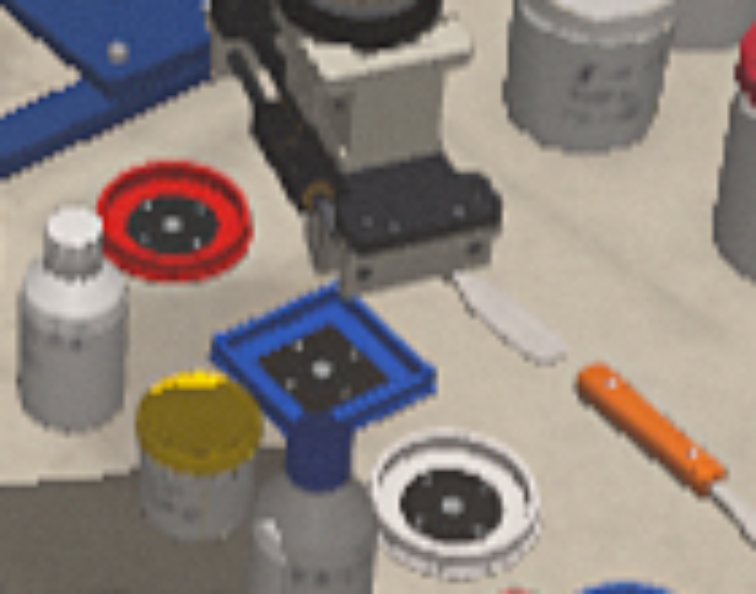

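```bash
python3 - <<'E'
from h import *
s=eyes.snapshot("scene");w=eyes.snapshot("wrist")
o=env.get_obs();p=o["position"];print(o["width"],p)
cv2.imwrite("pics/s5.png",cv2.resize(s["pixels"][225:275,335:405,::-1],None,fx=11,fy=11,interpolation=cv2.INTER_NEAREST))
cv2.imwrite("pics/w5.png",cv2.resize(w["pixels"][260:430,250:400,::-1],None,fx=3.5,fy=3.5,interpolation=cv2.INTER_NEAREST))
for nm,d in (("0",(0,0,0)),("x20",(.019,-.006,0)),("z20",(0,0,.02)),("z35",(0,0,.035)),("y20",(.006,.019,0))):
    print(nm,((proj(s,p+d)-[335,225])*11).round(),((proj(w,p+d)-[250,260])*3.5).round())
E
```

```text
0.0007645786153206418 [ 0.41902154 -0.19879458  0.24302746]
0 [275. 384.] [248.  47.]
x20 [349. 366.] [249. 161.]
z20 [280. 325.] [248. 101.]
z35 [283. 280.] [248. 149.]
y20 [244. 331.] [375.  46.]
```

View pics/s5.png

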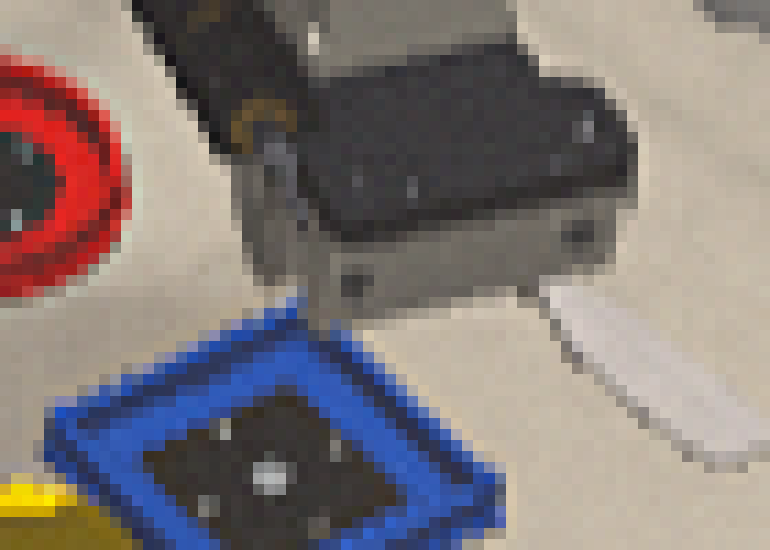

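View pics/w5.png

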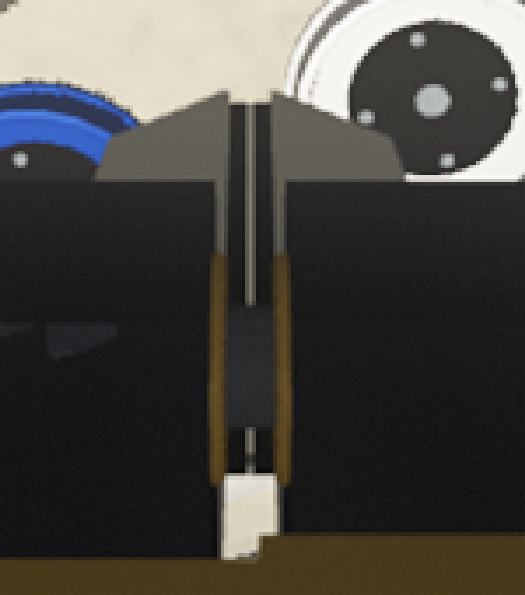

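The fingertips appear about 27–37 mm higher than the reported TCP. The tip should project to (275,384) in the scene crop, but only bare background is there. The 24 mm reading was then just the fingers still closing above the cap. I'll test lower with a gentle grip; the open fingers clear the body either way.

```bash
python3 -m creep '[[[0,0,0,0,0],[0,0,0,0,0],[0,0,0,0,0],[0,0,0,0,0],[0,0,0,0,0],[0,0,0,0,0],[0,0,0,0,0],[0,0,-30,0,0],[0,0,-60,0,0],[0,0,-90,0,0],[0,0,-110,0,0],[0,0,-120,0,0],[0,0,-126,0,0],[0,0,-126,0,0]]]' 5; python3 -m creep '[[[0,0,0,0,255],[0,0,0,0,255],[0,0,0,0,255],[0,0,0,0,255],[0,0,0,0,255],[0,0,0,0,255],[0,0,0,0,255],[0,0,0,0,255],[0,0,0,0,255],[0,0,0,0,255],[0,0,0,0,255],[0,0,0,0,255],[0,0,0,0,255],[0,0,0,0,255],[0,0,0,0,255]]]' 5
python3 - <<'E'
from h import *
w=eyes.snapshot("wrist");s=eyes.snapshot("scene")
cv2.imwrite("pics/w6.png",w["pixels"][150:430,180:480,::-1].repeat(2,0).repeat(2,1))
cv2.imwrite("pics/s6.png",cv2.resize(s["pixels"][225:335,320:430,::-1],None,fx=5,fy=5))
E
```

```text
clock: 7.25
position: [0.4198, -0.1992, 0.118]
orientation: [0.155, 0.988, -0.0, -0.0]
ft_force: [0.2, -0.2, 0.6]
width: 0.0917
clock: 8.75
position: [0.4198, -0.1992, 0.1181]
orientation: [0.155, 0.988, 0.0, 0.0]
ft_force: [-0.5, 0.3, 0.7]
width: 0.0353
```

View pics/w6.png

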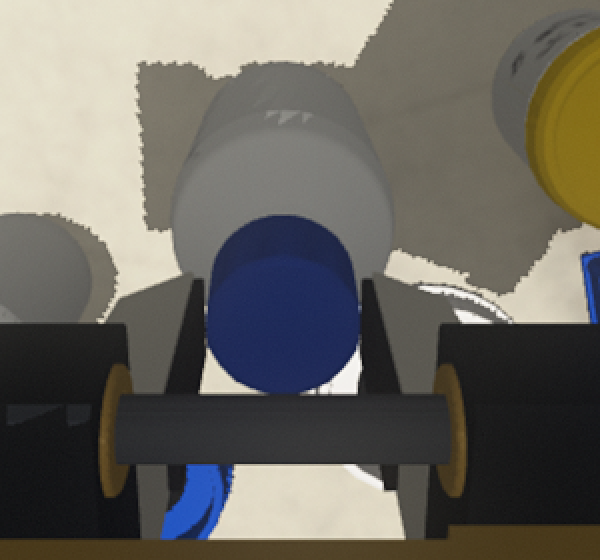

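View pics/s6.png

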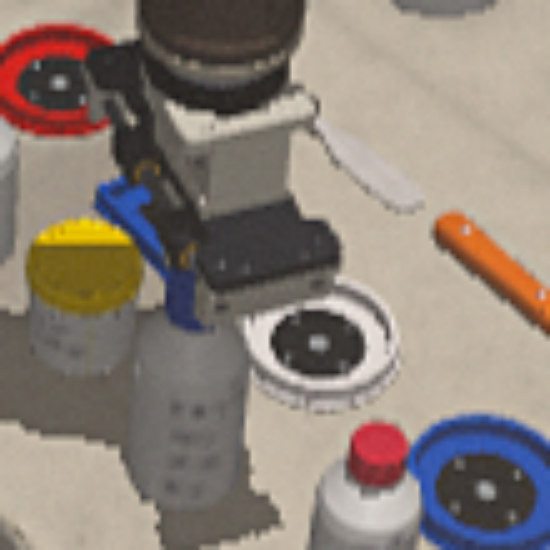

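This grips the cap: 35.3 mm against 36 mm. So the working offset is about -26 mm. I'll firm the grip and do a test lift.

```bash
python3 -m creep '[[[0,0,0,0,255],[0,0,0,0,255],[0,0,5,0,255],[0,0,10,0,255],[0,0,20,0,255],[0,0,30,0,255],[0,0,30,0,255],[0,0,30,0,255]]]' 35
python3 - <<'E'
from h import *
w=eyes.snapshot("wrist");s=eyes.snapshot("scene")
cv2.imwrite("pics/w7.png",w["pixels"][150:430,180:480,::-1].repeat(2,0).repeat(2,1))
cv2.imwrite("pics/s7.png",cv2.resize(s["pixels"][225:335,320:430,::-1],None,fx=5,fy=5))
E
```

```text
clock: 9.65
position: [0.4202, -0.199, 0.1484]
orientation: [0.155, 0.988, 0.0, 0.001]
ft_force: [0.2, 0.2, -4.1]
width: 0.034
```

View pics/w7.png

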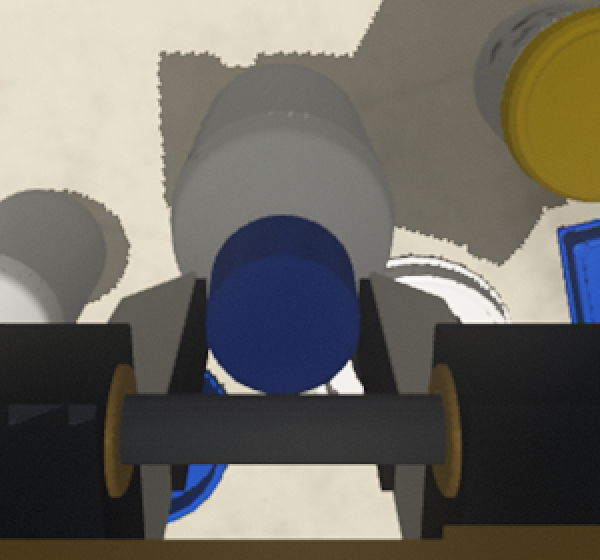

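View pics/s7.png

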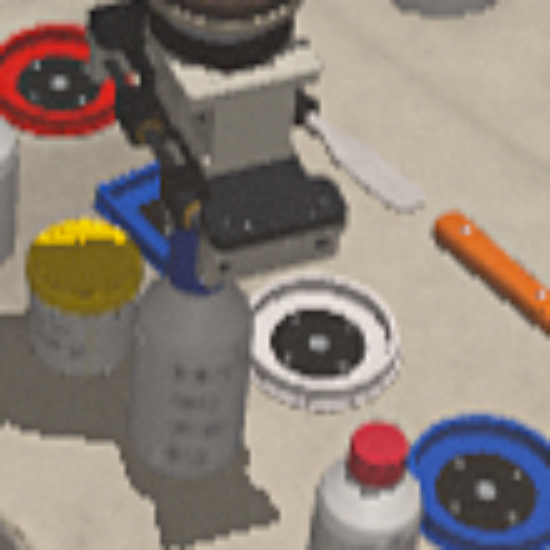

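It's lifted cleanly: 4.1 N, width steady. I'll carry it above the square holder, clear of the yellow jar.

```bash
python3 -m creep '[[[0,0,25,0,255],[0,0,50,0,255],[0,0,80,0,255],[15,15,90,0,255],[35,38,90,0,255],[60,65,90,0,255],[85,92,90,0,255],[110,119,90,0,255],[130,141,90,0,255],[143,155,90,0,255],[143,155,80,0,255],[143,155,60,0,255],[143,155,40,0,255],[143,155,20,0,255],[143,155,0,0,255],[143,155,0,0,255],[143,155,0,0,255]]]'
cat > look.py <<'E'
import sys
from h import *
n=sys.argv[1]
w=eyes.snapshot("wrist");s=eyes.snapshot("scene")
cv2.imwrite(f"pics/w{n}.png",w["pixels"][:,:,::-1])
b=cv2.resize(s["pixels"][200:350,265:465,::-1],None,fx=3.9,fy=3.9)
cv2.imwrite(f"pics/s{n}.png",b)
for c,st in blobs(w["pixels"].max(2)<60,(200,150,450,345),100): print("inl",c,st,ray(w,c,.004).round(4)[:2])
E
python3 look.py 8
```

```text
clock: 11.45
position: [0.562, -0.0451, 0.1481]
orientation: [0.156, 0.988, -0.0, -0.001]
ft_force: [0.5, 0.3, -3.9]
width: 0.034
inl [342.6 179.6] [329 173  23  18 153] [ 0.5405 -0.0181]
```

View pics/w8.png

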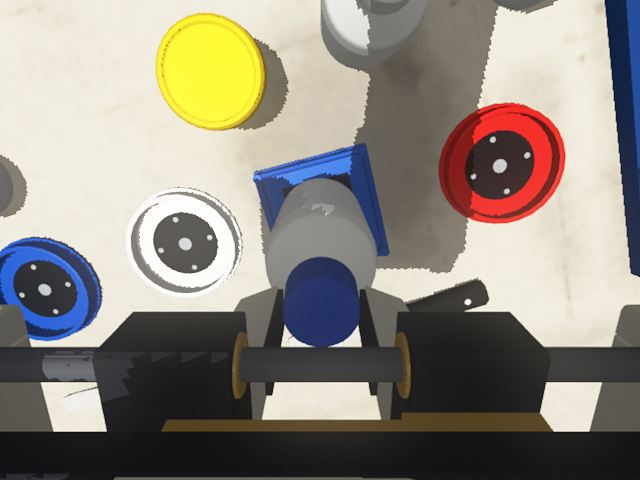

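View pics/s8.png

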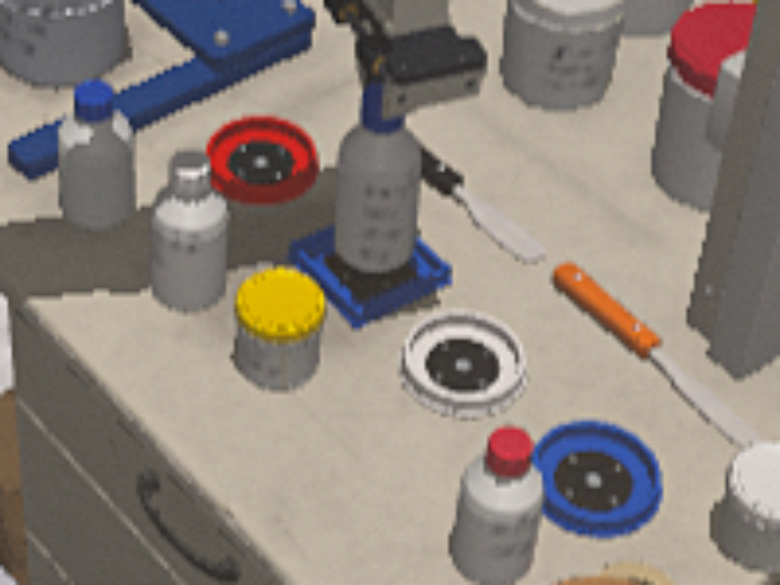

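The bottle hovers centred over the square holder in both views. Now I'll lower and release it.

```bash
python3 -m creep '[[[1,1,-10,0,255],[1,1,-18,0,255],[1,1,-22,0,255],[1,1,-25,0,255],[1,1,-25,0,255],[1,1,-25,0,255],[1,1,-25,0,200],[1,1,-25,0,150],[1,1,-25,0,100],[1,1,-25,0,0],[1,1,-25,0,0],[1,1,-25,0,0],[1,1,-25,0,0],[1,1,-25,0,0]]]'
python3 -m creep '[[[0,0,40,0,0],[0,0,80,0,0],[0,0,120,0,0],[0,0,140,0,0],[-40,20,140,0,0],[-80,45,140,0,0],[-120,65,140,0,0],[-134,73,140,0,0],[-134,73,140,0,0],[-134,73,140,0,0]]]'; python3 look.py 9
```

```text
clock: 12.95
position: [0.5638, -0.0432, 0.1231]
orientation: [0.155, 0.988, 0.0, 0.0]
ft_force: [-0.1, 0.8, 0.6]
width: 0.0809
clock: 13.95
position: [0.4303, 0.0299, 0.2634]
orientation: [0.155, 0.988, 0.0, 0.001]
ft_force: [-0.1, -0.6, 0.1]
width: 0.0917
```

View pics/s9.png

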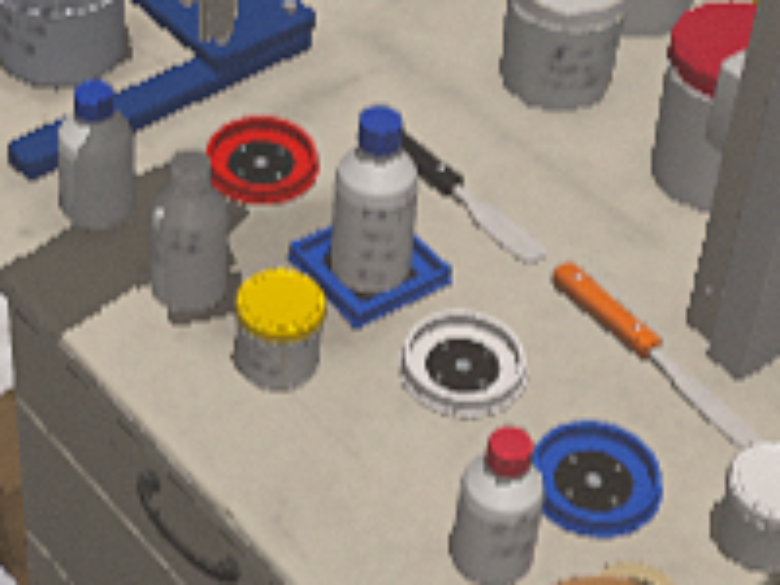

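View pics/w9.png

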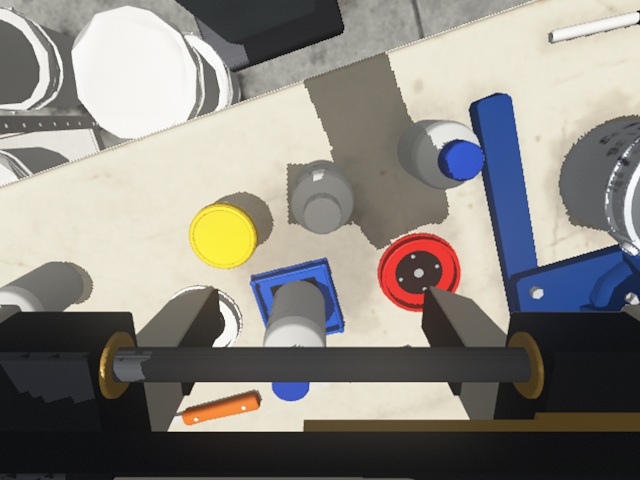

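The tall bottle stands upright in the square holder. Next is the white one, with its cap at (324,213) in the wrist view.

```bash
python3 -m creep '[[[0,-1,-40,0,0],[0,-1,-80,0,0],[0,-1,-120,0,0],[0,-1,-150,0,0],[0,-1,-165,0,0],[0,-1,-171,0,0],[0,-1,-171,0,0],[0,-1,-171,0,255],[0,-1,-171,0,255],[0,-1,-171,0,255],[0,-1,-171,0,255],[0,-1,-171,0,255],[0,-1,-171,0,255],[0,-1,-171,0,255],[0,-1,-171,0,255],[0,-1,-171,0,255],[0,-1,-171,0,255],[0,-1,-171,0,255],[0,-1,-171,0,255]]]' 20
python3 -m creep '[[[0,0,0,0,255],[0,0,0,0,255],[0,0,5,0,255],[0,0,10,0,255],[0,0,20,0,255],[0,0,30,0,255],[0,0,30,0,255],[0,0,30,0,255]]]' 35; python3 look.py 10
```

```text
clock: 15.95
position: [0.4299, 0.029, 0.0921]
orientation: [0.155, 0.988, 0.0, 0.0]
ft_force: [0.5, 0.5, 1.4]
width: 0.033
clock: 16.75
position: [0.43, 0.0291, 0.1224]
orientation: [0.155, 0.988, 0.0, 0.0]
ft_force: [0.0, 0.6, -2.9]
width: 0.0323
```

View pics/w10.png

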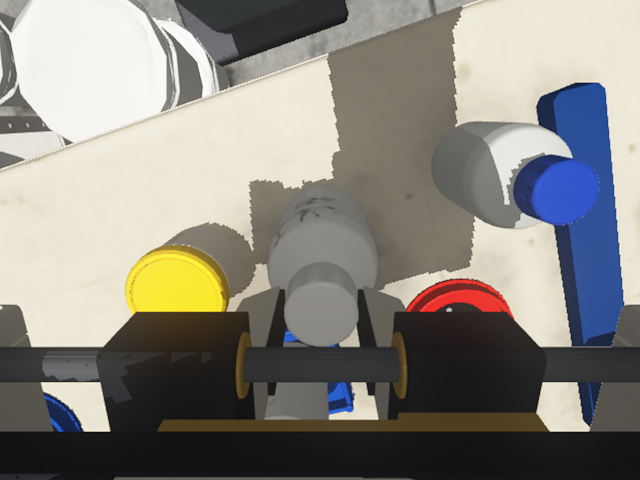

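```bash
python3 -m creep '[[[0,0,25,0,255],[0,0,50,0,255],[0,0,80,0,255],[0,-15,95,0,255],[0,-45,95,0,255],[0,-80,95,0,255],[0,-115,95,0,255],[5,-150,95,0,255],[20,-180,95,0,255],[45,-197,95,0,255],[75,-203,95,0,255],[105,-203,95,0,255],[122,-203,95,0,255],[122,-203,80,0,255],[122,-203,55,0,255],[122,-203,30,0,255],[122,-203,10,0,255],[122,-203,0,0,255],[122,-203,0,0,255],[122,-203,0,0,255]]]';python3 look.py 11
```

```text
clock: 18.85
position: [0.5521, -0.1744, 0.1225]
orientation: [0.155, 0.988, -0.0, 0.0]
ft_force: [0.0, -0.6, -2.6]
width: 0.0327
inl [442.8 161.5] [436 152  21  25 196] [ 0.5371 -0.067 ]
```

View pics/w11.png

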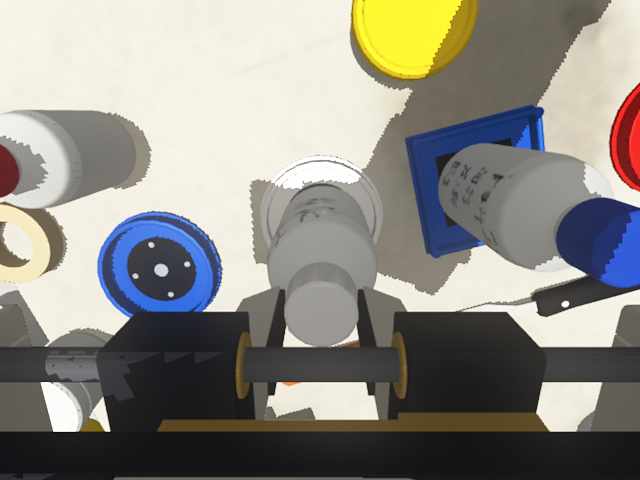

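View pics/s11.png

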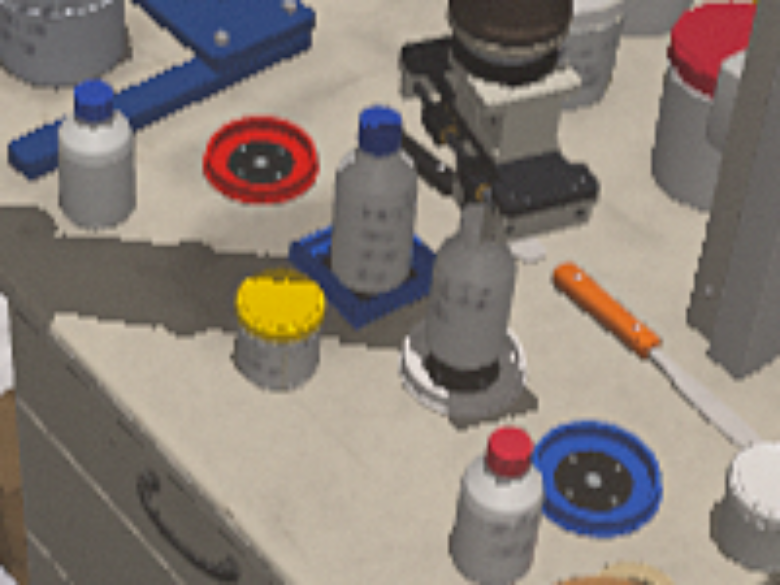

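It's centred over the white holder, so lower and release, then go to the red bottle.

```bash
python3 -m creep '[[[0,0,-10,0,255],[0,0,-18,0,255],[0,0,-22,0,255],[0,0,-25,0,255],[0,0,-25,0,255],[0,0,-25,0,255],[0,0,-25,0,200],[0,0,-25,0,150],[0,0,-25,0,100],[0,0,-25,0,0],[0,0,-25,0,0],[0,0,-25,0,0],[0,0,-25,0,0],[0,0,-25,0,0],[0,0,-25,0,0]]]'
python3 -m creep '[[[0,0,40,0,0],[0,0,80,0,0],[0,0,120,0,0],[0,0,150,0,0],[-30,-40,150,0,0],[-60,-85,150,0,0],[-90,-125,150,0,0],[-108,-153,150,0,0],[-108,-153,150,0,0],[-108,-153,150,0,0]]]'; python3 look.py 12; python3 -c "
from h import *
o=env.get_obs();print(o['qpos'].round(2))
s=eyes.snapshot('wrist')
for c,st in blobs(masks(s)['red'],(250,150,400,300),50): print(c,st,ray(s,c,.12).round(4))"
```

```text
clock: 20.45
position: [0.5518, -0.1741, 0.097]
orientation: [0.155, 0.988, 0.0, 0.0]
ft_force: [-0.2, -0.8, 0.0]
width: 0.0888
clock: 21.45
position: [0.4433, -0.3277, 0.2472]
orientation: [0.156, 0.988, 0.0, 0.0]
ft_force: [-0.1, -0.0, -0.7]
width: 0.0919
[-0.14  0.35  0.92  1.71 -0.29  1.23  2.12]
[319.7 217.2] [ 302  197   35   39 1036] [ 0.4452 -0.3271  0.12  ]
```

View pics/s12.png

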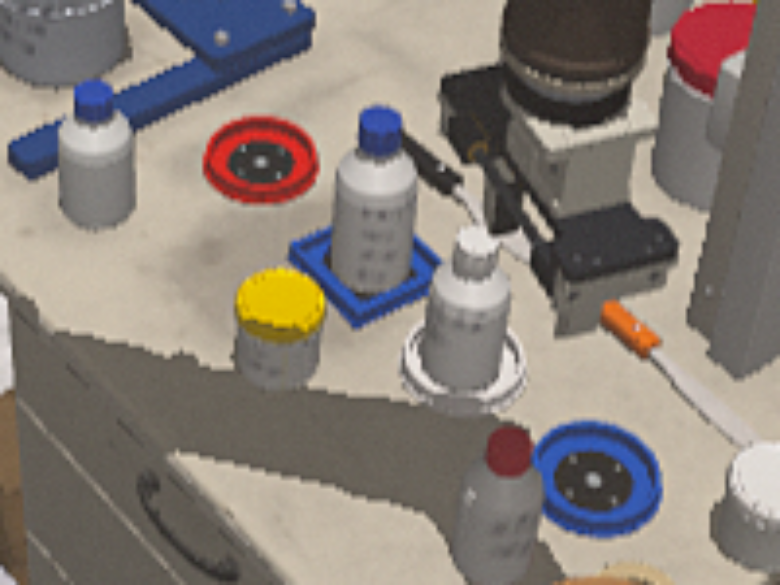

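View pics/w12.png

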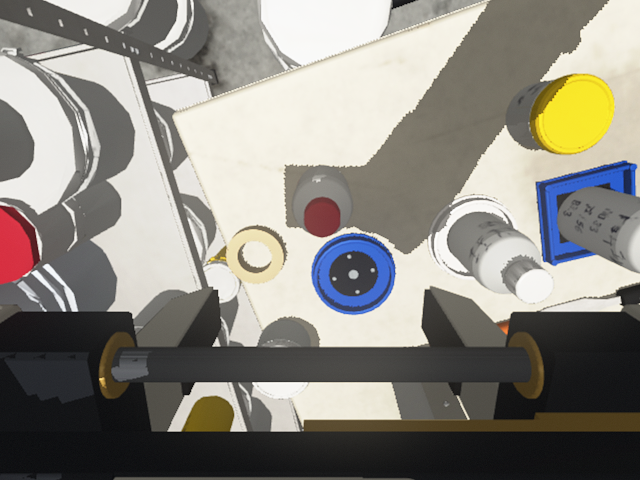

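The white bottle stands in its holder. The red cap is confirmed at (0.445,-0.327), so grasp it.

```bash
python3 -m creep '[[[1,1,-40,0,0],[1,1,-80,0,0],[1,1,-120,0,0],[1,1,-145,0,0],[1,1,-158,0,0],[1,1,-165,0,0],[1,1,-165,0,0],[1,1,-165,0,255],[1,1,-165,0,255],[1,1,-165,0,255],[1,1,-165,0,255],[1,1,-165,0,255],[1,1,-165,0,255],[1,1,-165,0,255],[1,1,-165,0,255],[1,1,-165,0,255],[1,1,-165,0,255],[1,1,-165,0,255],[1,1,-165,0,255]]]' 20
python3 -m creep '[[[0,0,0,0,255],[0,0,0,0,255],[0,0,5,0,255],[0,0,10,0,255],[0,0,20,0,255],[0,0,30,0,255],[0,0,30,0,255],[0,0,30,0,255]]]' 35
```

```text
clock: 23.5
position: [0.4447, -0.3262, 0.082]
orientation: [0.155, 0.988, -0.0, 0.0]
ft_force: [0.1, -0.7, 0.1]
width: 0.031
clock: 24.3
position: [0.4451, -0.3261, 0.1125]
orientation: [0.155, 0.988, -0.0, 0.0]
ft_force: [-0.2, -0.3, -2.8]
width: 0.0309
```

```bash
python3 -m creep '[[[0,0,25,0,255],[0,0,55,0,255],[0,0,85,0,255],[-5,20,100,0,255],[-15,50,100,0,255],[-15,85,100,0,255],[-15,120,100,0,255],[-15,155,100,0,255],[-15,190,100,0,255],[-15,225,100,0,255],[-15,260,100,0,255],[-15,295,100,0,255],[-10,330,100,0,255],[0,365,100,0,255],[20,390,100,0,255],[50,410,100,0,255],[80,430,100,0,255],[110,440,100,0,255],[125,441,100,0,255],[125,441,100,0,255]]]';
python3 -m creep '[[[0,0,-25,0,255],[0,0,-50,0,255],[0,0,-75,0,255],[0,0,-95,0,255],[0,0,-100,0,255],[0,0,-100,0,255],[0,0,-100,0,255]]]'; python3 look.py 13
```

```text
clock: 26.3
position: [0.5711, 0.115, 0.211]
orientation: [0.155, 0.988, -0.001, 0.0]
ft_force: [-0.4, -0.6, -1.8]
width: 0.0309
clock: 27.0
position: [0.5701, 0.1148, 0.1131]
orientation: [0.155, 0.988, 0.0, 0.001]
ft_force: [0.3, 0.2, -2.9]
width: 0.0305
inl [315.6 333.5] [ 248  290  146   75 1960] [0.6676 0.0784]
```

View pics/s13.png

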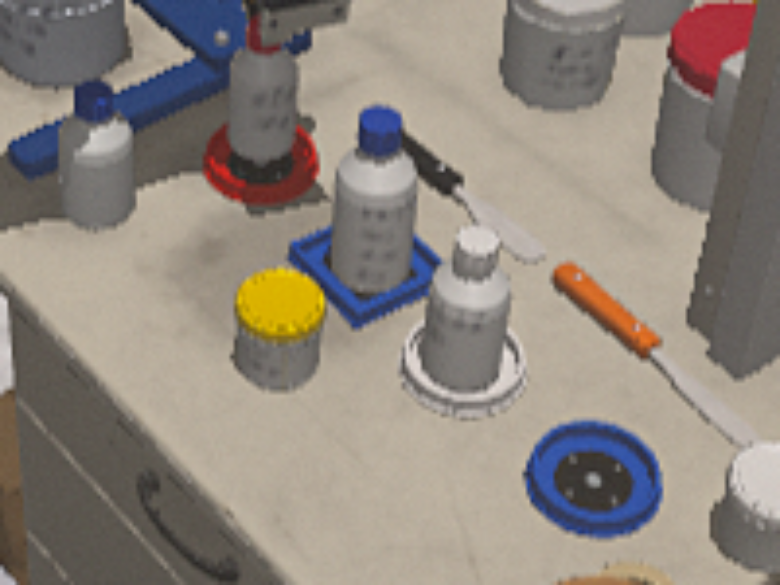

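View pics/w13.png

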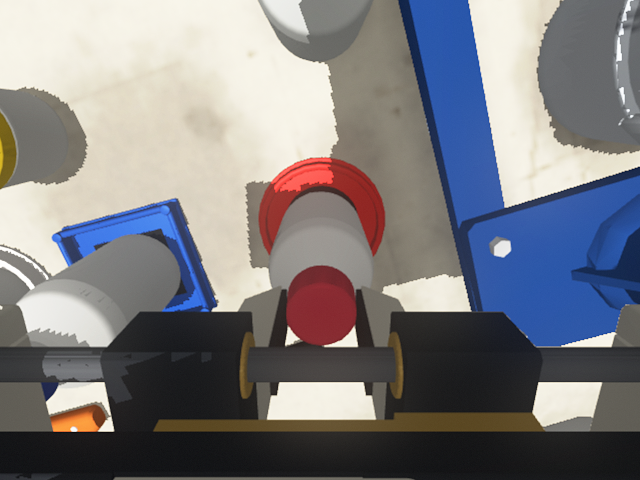

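Centred over the red holder. Lower, release, then go to the short blue bottle.

```bash
python3 -m creep '[[[0,0,-10,0,255],[0,0,-18,0,255],[0,0,-23,0,255],[0,0,-26,0,255],[0,0,-26,0,255],[0,0,-26,0,255],[0,0,-26,0,200],[0,0,-26,0,150],[0,0,-26,0,100],[0,0,-26,0,0],[0,0,-26,0,0],[0,0,-26,0,0],[0,0,-26,0,0],[0,0,-26,0,0],[0,0,-26,0,0]]]'
python3 -m creep '[[[0,0,40,0,0],[0,0,80,0,0],[0,0,120,0,0],[0,0,150,0,0],[-45,10,150,0,0],[-90,25,150,0,0],[-130,40,150,0,0],[-146,43,150,0,0],[-146,43,150,0,0],[-146,43,150,0,0]]]'; python3 look.py 14; python3 -c "
from h import *
o=env.get_obs();print(o['qpos'].round(2))
s=eyes.snapshot('wrist')
h=cv2.cvtColor(s['pixels'],cv2.COLOR_RGB2HSV).astype(int)
m=(h[...,1]>120)&(h[...,0]>100)&(h[...,0]<130)&(h[...,2]>35)
for c,st in blobs(m,(250,150,400,300),50): print(c,st,ray(s,c,.12).round(4))"
```

```text
clock: 28.6
position: [0.5698, 0.1149, 0.0861]
orientation: [0.155, 0.988, 0.0, 0.0]
ft_force: [-0.2, 0.7, -0.4]
width: 0.0889
clock: 29.6
position: [0.4243, 0.158, 0.2364]
orientation: [0.155, 0.988, 0.001, 0.0]
ft_force: [0.3, -0.7, -0.2]
width: 0.0919
[-1.15  0.1   0.76  1.94 -0.08  1.13  0.9 ]
[331. 210.] [315 201  27  25 280] [0.42   0.1679 0.12  ]
```

View pics/s14.png

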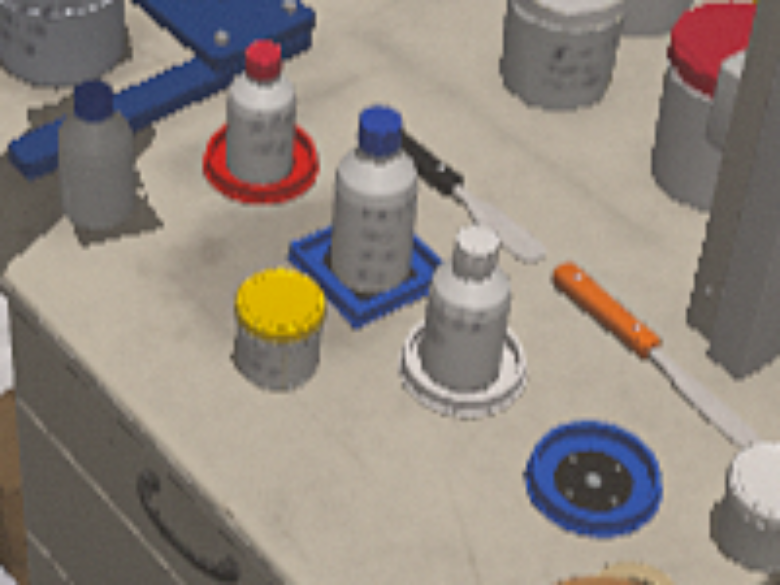

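View pics/w14.png

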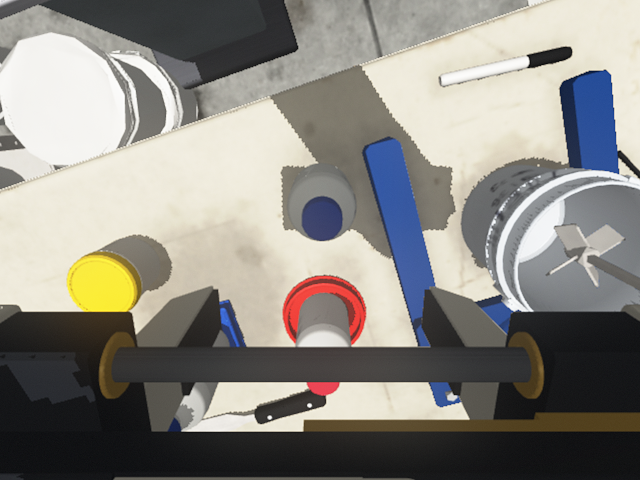

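The short blue cap at about (322,218) lies on the tool axis, so grasp it.

```bash
python3 -m creep '[[[0,0,-40,0,0],[0,0,-80,0,0],[0,0,-110,0,0],[0,0,-135,0,0],[0,0,-148,0,0],[0,0,-154,0,0],[0,0,-154,0,0],[0,0,-154,0,255],[0,0,-154,0,255],[0,0,-154,0,255],[0,0,-154,0,255],[0,0,-154,0,255],[0,0,-154,0,255],[0,0,-154,0,255],[0,0,-154,0,255],[0,0,-154,0,255],[0,0,-154,0,255],[0,0,-154,0,255],[0,0,-154,0,255]]]' 20
python3 -m creep '[[[0,0,0,0,255],[0,0,0,0,255],[0,0,5,0,255],[0,0,10,0,255],[0,0,20,0,255],[0,0,30,0,255],[0,0,30,0,255],[0,0,30,0,255]]]' 35
```

```text
clock: 31.65
position: [0.4238, 0.1579, 0.0821]
orientation: [0.155, 0.988, 0.0, 0.0]
ft_force: [0.8, 0.8, 1.1]
width: 0.0336
clock: 32.45
position: [0.4239, 0.1582, 0.1124]
orientation: [0.155, 0.988, 0.0, 0.0]
ft_force: [-0.2, 0.8, -2.3]
width: 0.0335
```

```bash
python3 -m creep '[[[0,0,25,0,255],[0,0,55,0,255],[0,0,85,0,255],[0,-20,100,0,255],[0,-50,100,0,255],[0,-85,100,0,255],[0,-120,100,0,255],[0,-155,100,0,255],[0,-190,100,0,255],[0,-225,100,0,255],[0,-260,100,0,255],[0,-295,100,0,255],[0,-330,100,0,255],[0,-365,100,0,255],[0,-400,100,0,255],[5,-435,100,0,255],[20,-460,100,0,255],[45,-475,100,0,255],[75,-480,100,0,255],[100,-480,100,0,255]]]'
python3 -m creep '[[[20,0,0,0,255],[28,0,0,0,255],[28,0,-25,0,255],[28,0,-50,0,255],[28,0,-75,0,255],[28,0,-95,0,255],[28,0,-100,0,255],[28,0,-100,0,255],[28,0,-100,0,255]]]'; python3 look.py 15; python3 -c "
from h import *
print(env.get_obs()['qpos'].round(2))"
```

```text
clock: 34.45
position: [0.5246, -0.3231, 0.2111]
orientation: [0.156, 0.988, -0.0, -0.0]
ft_force: [0.5, -0.5, -2.5]
width: 0.0331
clock: 35.35
position: [0.552, -0.3227, 0.1131]
orientation: [0.155, 0.988, -0.0, 0.001]
ft_force: [-0.3, -0.6, -2.6]
width: 0.0336
[-0.09  0.65  0.86  1.67 -0.54  1.08  2.2 ]
```

View pics/s15.png

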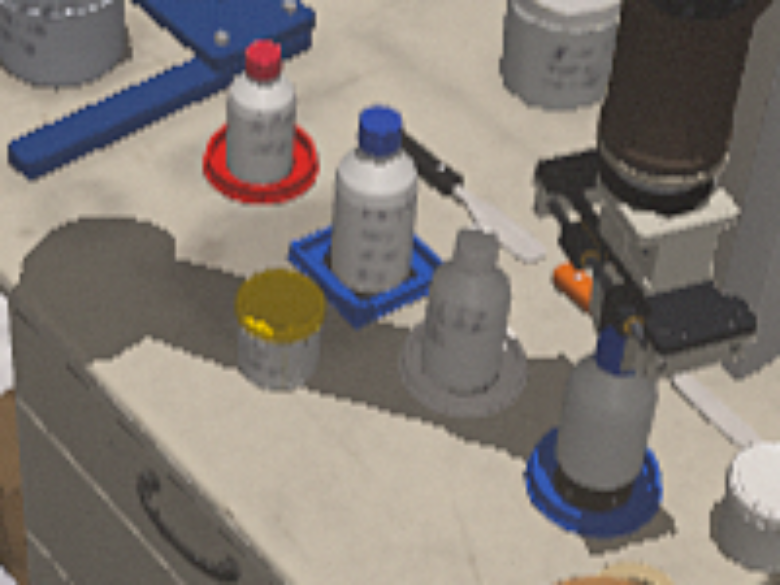

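View pics/w15.png

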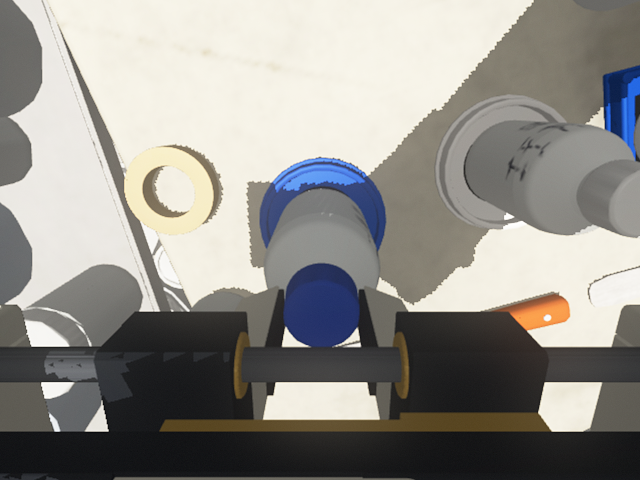

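Centred over the round blue holder. Lower, release and retreat well clear of everything.

```bash
python3 -m creep '[[[0,0,-10,0,255],[0,0,-18,0,255],[0,0,-23,0,255],[0,0,-26,0,255],[0,0,-26,0,255],[0,0,-26,0,255],[0,0,-26,0,200],[0,0,-26,0,150],[0,0,-26,0,100],[0,0,-26,0,0],[0,0,-26,0,0],[0,0,-26,0,0],[0,0,-26,0,0],[0,0,-26,0,0],[0,0,-26,0,0]]]'
python3 -m creep '[[[0,0,40,0,0],[0,0,80,0,0],[0,0,120,0,0],[0,0,160,0,0],[0,0,180,0,0],[-40,10,180,0,0],[-80,20,180,0,0],[-120,30,180,0,0],[-150,80,180,0,0],[-180,130,180,0,0],[-180,130,180,0,0],[-180,130,180,0,0]]]'; python3 look.py 16; python3 - <<'E'
from h import *
s=eyes.snapshot("top");cv2.imwrite("pics/t16.png",cv2.resize(s["pixels"][210:300,280:480,::-1],None,fx=4,fy=4))
E
```

```text
clock: 36.95
position: [0.5518, -0.3221, 0.086]
orientation: [0.155, 0.988, 0.0, 0.0]
ft_force: [-0.3, 0.1, -0.4]
width: 0.0886
clock: 38.15
position: [0.3701, -0.189, 0.2657]
orientation: [0.153, 0.988, 0.003, 0.0]
ft_force: [0.3, -0.4, 0.3]
width: 0.092
```

View pics/s16.png

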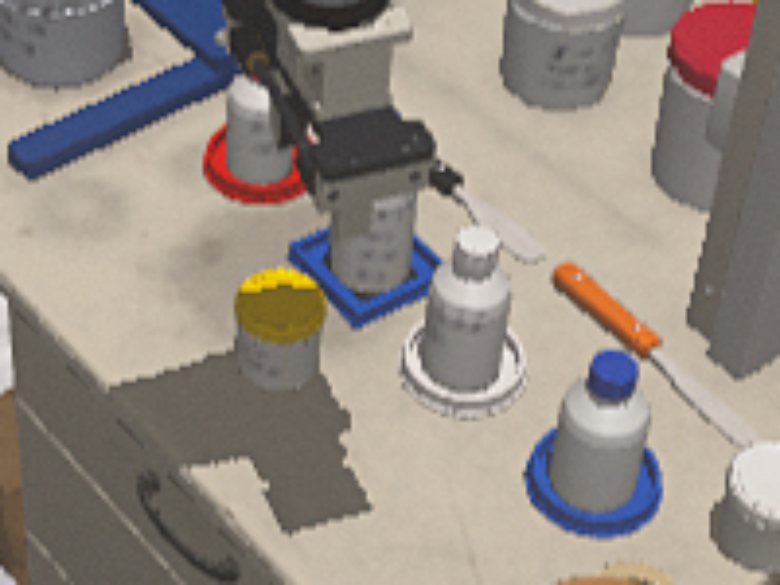

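View pics/t16.png

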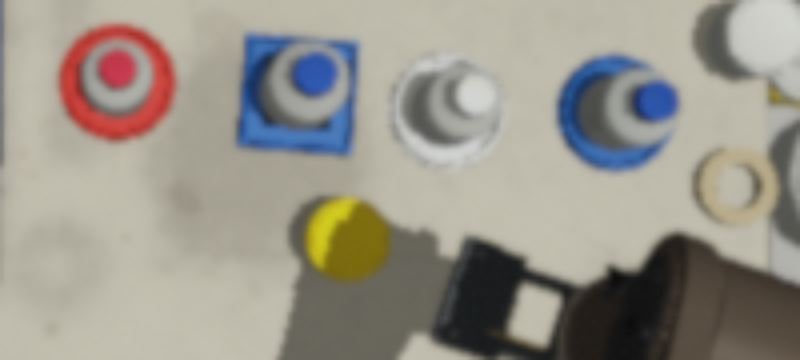

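Everything looks placed. I'll run a numeric check from the cap centroids in the top view, then check the jars.

```bash
python3 - <<'E'
from h import *
T=eyes.snapshot("top")
m=masks(T); box=(280,215,480,250)
H={"red":(.5702,.1147),"square":(.563,-.0437),"white":(.552,-.1744),"round":(.5524,-.3222)}
h=cv2.cvtColor(T["pixels"],cv2.COLOR_RGB2HSV).astype(int)
# expected projection of caps vs observed positions read in the 4x crop
for n,z,uv in(("red",.124,(118,69)),("square",.156,(314,73)),("white",.133,(474,97)),("round",.124,(656,101))):
    X=ray(T,(280+uv[0]/4,210+uv[1]/4),z); print(n,X[:2].round(4),"off mm",((X[:2]-H[n])*1000).round(1))
for c,st in blobs(m["yellow"],(340,250,400,290)): print("yellow",c,st)
print("jar", [v.round(3) for v in (ray(T,(472.5,219),.07),)], env.get_obs()["qvel"].round(3))
E
```

```text
red [0.5667 0.1119] off mm [-3.5 -2.8]
square [ 0.5634 -0.0428] off mm [0.4 0.9]
white [ 0.5495 -0.1739] off mm [-2.5  0.5]
round [ 0.5504 -0.3229] off mm [-2.  -0.7]
yellow [366.2 269.6] [356 259  22  21 352]
jar [array([ 0.613, -0.436,  0.07 ])] [ 0.015  0.024  0.002 -0.004  0.004  0.002 -0.009]
```

```bash
python3 -c "
from plant import env,order
order.close_job(); print(env.get_obs()['clock'])"
```

```text
the job is handed in; nothing more can be done
the job is handed in; nothing more can be done
```

I put all four bottles upright in their holders and handed the job in shortly after 38 s on the robot's clock, against the 93 s limit. The hand-in gives no verdict.

- **Placement:** in the last top view, the cap positions I read put each bottle within about 5 mm of its holder's centre (limit 16 mm). The red bottle was furthest off, by about 4.5 mm; the others were within 3 mm. The short blue and white bottles showed upright and free in the last scene view. The red and tall blue ones were partly hidden by the arm there, but stood upright in earlier views.
- **Jars:** the yellow-lidded jar's position was unchanged by measurement. I checked the white-lidded jar only by eye, and it looked to be in the same place.
- **Gripper:** it was open and clear of everything when I handed in.
- **Failed first grasp:** my first try at the tall blue bottle closed above its cap, with no sign that the bottle moved. The fingertips looked roughly 30 mm higher in the images than the reported tool position. I went about 26 mm lower, and all four grasps then held at or just under the cap diameters.

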